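# Clear, unlatch and hold open the radio test enclosure

### The job

The parts caddy is standing on the cover of the radio test enclosure: keeping it upright, hang it by its handle on the twin-prong hook stand and let go of it. Then, before touching the red release, give the cover's handle a tug to learn whether the hidden catch is holding it; if it is caught, slide the red release fully away from the cover. Lift the cover by its handle to about 45 degrees and finish still holding it open there (it falls shut if let go), leaving the bottle, the solder reel and the handheld radio where they stand.

Things in the scene. Friction and masses are not known exactly. Their poses are not given: they have to be found in the camera images.
- testbox: Grey test enclosure, fixed, 200 (x) x 250 (y) x 87 mm. Origin: centre of underside; front (brass sockets) at -x, z up. Cover spans y -123 to +63 mm; beside it at +y a fixed deck, 56 mm wide, top at 87 mm, carries the red release. A catch hidden inside may or may not hold the cover; nothing outside shows which. If caught, the cover's handle lifts about 6 mm, then stops dead.
- cover: Hinged aluminium cover, 198 x 186 x 12 mm, 0.4 to 0.65 kg, top at 87 mm when shut. Origin: middle of the hinge line at its far (+x) edge, 81 mm above the bench. Axes equal the enclosure's when shut; opens about +y (front edge up and away from the robot) to at most 1.25 rad: the tilt of z is the opening angle. Falls shut by its weight; if not caught, the handle lifts with about 3 N.
- cover_handle (a point): Middle of the cover's black handle: a round bar 10 mm thick and 110 mm long along the cover's y axis, raised on two end posts so that its centre is 42 mm above the cover's top, 175 mm in front of the hinge line (near the cover's front edge). The bar may turn within a grip as the cover swings.
- cover_hinge (a point): Fixed point on the cover's hinge line, mid width, 81 mm above the bench. The hinge line runs along the enclosure's y axis; the handle's middle moves about it on an arc.
- release (a joint): Travel of the red release in m: 0 at the start, 0.018 at its end stop. Slides along the enclosure's +y (away from the cover) with about 2 N, stays where left. At its end stop it has drawn the hidden catch clear, and the catch stays clear; short of 15 mm it may not. To be left alone until the cover has been tugged.
- release_knob (a point): Centre of the top of the red release knob, a block 30 (enclosure x) x 14 (enclosure y) x 28 mm high that stands on the deck, top 117 mm above the bench.
- hookstand: Steel hook stand, fixed: base 170 x 130 x 12 mm; a 16 mm post at its far side (70 mm along +x) with a crossbar, from which two round prongs 8 mm thick run to -x at y = -36 and +36 mm, ending in upturned tips 22 mm high. Origin: centre of the base's underside; the prongs point to its -x, z up.
- hook_seat (a point): Where the centre of the caddy's handle bar rests when hung: midway between the prongs, over their lowest part, 209 mm above the bench, the bar along the stand's y. The prong tips are 31 mm to the stand's -x of it and rise 17 mm above it; the post is 97 mm to +x, its crossbar's top 9 mm above it.
- caddy: Blue open parts caddy, 80 (x) x 134 (y) x 45 mm high, 0.2 to 0.35 kg, with a rigid upright steel bail handle across its middle. Origin: centre of its underside, z up. It starts standing on the cover, behind the cover's handle. To hang it, bring it in from the stand's -x so that the prongs pass between bar and tray; the tray cannot pass the prongs from above.
- caddy_bar (a point): Middle of the caddy's handle bar: a round bar 10 mm thick, 124 mm long, along the caddy's y axis, 100 mm above the caddy's underside.
- flux_bottle: Amber bottle with a red cap, 54 mm across, 150 mm tall, bystander. Origin: centre of its underside.
- solder_reel: Steel-coloured solder reel, 60 mm across, 55 mm tall, standing on end, bystander. Origin: centre of its underside.
- handheld: Black handheld radio in its desk charger, 70 x 50 mm, 200 mm tall with antenna, bystander. Origin: centre of its underside.
There are look-alikes about, which are no part of the job. Several things look just like the hookstand: the one meant starts farthest from the robot's base. Leave any orange look-alike of the caddy alone.

How it is judged:
By the outcome, as a careful person would: the job done as asked, in the order asked, and still so for the second after the job is handed in, while the arm keeps its last pose, push and grip.
It also fails if it takes over 72 s, if anything falls off the work surface, if the arm or the gripper's body presses on something with over 40 N, if the wrist force passes 120 N, or if a joint passes its speed limit or range.

### The arm

A 6-joint arm with a two-finger parallel gripper is mounted at the origin on the work surface. World frame = base frame: x ahead of the robot, y to its left, z up, the work surface at z = 0. Lengths are in m, angles in degrees, forces in N, time in s.
With the tool pointing down it reaches from about 0.4 to 0.825 m from the base axis. Payload 7 kg.
Tool frame: the origin (TCP) lies on the mounting face of the last link; the fingertips stand 178 mm ahead of it and the grasp point (between the pads) lies 159 mm ahead of it; z points along the fingers, y is the direction in which the jaws open and shut (so a half turn about z gives the same grasp; the last joint's range is limited). The gripper opens to 88 mm and grips with 3 to 60 N. Pads are 19 mm wide; open, the fingers measure 130 mm over their backs; the gripper's body (78 mm by 193 mm) begins 47 mm behind the grasp point.
Start: joints at [-59.582, 20.546, 0.682, 0, -70.136, -16.507], TCP at [0.162, -0.655, 0.405] pointing down, gripper open.
Joint ranges: [-176.03, 176.03], [-82.01, 121.73], [-58.28, 71.71], [-173.87, 95.51], [-174.79, -0.11], [-173.66, 173.66]. Speed limits (degrees/s): [136.94, 136.94, 172.46, 180, 180, 180].

### API

Orientations are given as [roll, pitch, yaw] about the fixed x, y, z axes, in that order (R = Rz(yaw) Ry(pitch) Rx(roll)).
In Python, from plant import r gives the robot as it stands. The module is installed in compiled form; this text tells all that it offers.
- The arm moves only by the tool carry_out, never from a script. Its argument "plan" is a list of rows, each a list of 3 entries, a list of its own where there are three numbers: the shift along the tool's x, y, z in m, then the turn, a rotation vector about the tool's x, y, z in degrees, then the closure in counts, from 0 (fully open) to 255 (shut). In form: [[[x, y, z], [ax, ay, az], hand], ...]. A call has 1 to 12 rows; each row shifts and turns the commanded pose from where the row before left it, along the tool's axes as they then stand; what a row does not reach is not made up. A row lasts 1/12 s, in which the tool goes at most 41.7 mm and 7.16 degrees, less where a joint would pass 70% of its speed; a pose out of reach is approached as far as the arm can. A call is refused whole if a number of a shift passes 0.0417 or a number of a turn 7.16, either way. A call with a gripper value outside its range is refused whole. The fingers move at their own pace and stop on an object; "grip_force" is the grip in N (left out, the last holds). Time passes only in rows, so rows that do not move let the fingers close. It gives the time, the measured TCP pose, the force and the opening at its end, in the units of the state.
- r.get_state(): the state, without advancing time (a new reading comes with each control period).
- r.capture(name): name is "scene" or "top" or "wrist"; returns the picture (400x640x3 uint8, red, green, blue); there is no depth.
- r.get_calibration(name): a dict with "K" (3x3 intrinsics, pixels), "rvec" (rotation vector, rad) and "tvec" (3), from world to camera coordinates, as OpenCV has them. Camera axes: x right, y down, z forward; pixel columns grow to the right and rows downward; lengths in m; the calibration is good to about 2 mm. A picture is of the moment at which its call begins: read the wrist's pose just before it. get_calibration takes no time and is no camera call; for the wrist camera it gives the pose at the moment of the call.
- r.close_job(): hands the job in, once; it reports no verdict.
The state is a dict: "time_s": time; "joints": joint angles; "qd": joint speeds; "joint_torque": joint torques, N m; "tcp_pos": TCP position; "eef_rot": TCP orientation; "contact_force": force on the tool from outside, world axes, zero at the start; "moment": the same for the moment, N m; "gripper_width": finger opening in m.
Only numpy, scipy, OpenCV 4.12 (cv2) and the standard library are available. Lean on these libraries where they do the work, as an engineer would, in place of code of your own. Each camera call takes 0.05 s, during which the arm holds its last target. There are 200 camera calls.

## Working session

There is one attempt and no reset: what is moved stays moved. The work goes in short steps, Python scripts to look and compute and a tool call to move; the robot and the scene stay as the last step left them, time stands still between calls to the robot, and variables do not carry over. Pictures are saved under pics/ and viewed, about 8 in all and at most 12, crops included, and the job is handed in when it is done.

Besides the shell and the picture viewer there is one more tool, called as name(argument=value, ...), one argument or row to a line, values as JSON. carry_out: Moves the arm, as the interface text tells. Its arguments: {"type":"object","properties":{"plan":{"type":"array","items":{"type":"array"}},"grip_force":{"type":"number"}},"required":["plan"]}

```bash
mkdir -p pics; ls; cat > h.py <<'E'
import numpy as np, cv2
from plant import r
from scipy.spatial.transform import Rotation as R
def cal(n):
    c=r.get_calibration(n); return np.array(c["K"],float),np.array(c["rvec"],float).ravel(),np.array(c["tvec"],float).ravel()
def proj(n,P,c=None):
    K,rv,t=c or cal(n); return cv2.projectPoints(np.array(P,float).reshape(-1,1,3),rv,t,K,None)[0].reshape(-1,2)
def back(n,uv,z,c=None):
    K,rv,t=c or cal(n); M=cv2.Rodrigues(rv)[0]; o=-M.T@t; out=[]
    for u,v in np.atleast_2d(uv):
        d=M.T@np.linalg.inv(K)@[u,v,1]; out.append(o+d*(z-o[2])/d[2])
    return np.array(out)
def snap(n,f):
    im=r.capture(n); cv2.imwrite('pics/'+f,cv2.cvtColor(im,cv2.COLOR_RGB2BGR)); return im
E
python3 - <<'E'
from h import *
a=snap('top','top0.png');b=snap('scene','scene0.png')
v=np.vstack([a,b]); cv2.imwrite('pics/both.png',cv2.cvtColor(cv2.resize(v,None,fx=.75,fy=.75,interpolation=cv2.INTER_AREA),cv2.COLOR_RGB2BGR))
s=r.get_state(); print(s)
for n in('top','scene'):
    K,rv,t=cal(n); print(n,K[0,0],-cv2.Rodrigues(rv)[0].T@t)
E
```

```text
pics
{'time_s': 0.1, 'joints': array([-5.95834806e+01,  2.05887870e+01,  6.38555926e-01, -1.77755800e-02,
       -7.01360081e+01, -1.65074270e+01]), 'qd': array([-0.01242714, -0.08204607,  0.07882995,  0.15363416,  0.01584003,
        0.050233  ]), 'joint_torque': array([-8.45794330e-04, -5.84164345e+01,  2.93750310e+01,  7.01543301e+00,
        1.01907947e-02, -8.08079176e-05]), 'tcp_pos': array([ 0.16222078, -0.65504076,  0.40379607]), 'eef_rot': array([ 1.79912567e+02, -8.48403631e-03, -1.66096954e+02]), 'contact_force': array([ 0.01121202, -0.41251698, -0.16381759]), 'moment': array([-0.03650038,  0.0550517 ,  0.08742894]), 'gripper_width': 0.0872284707866929}
top 427.83036509382833 [ 0.52847885 -0.06278947  1.19430878]
scene 408.639482495152 [1.14694155 0.06418504 1.04160071]
```

View pics/top0.png

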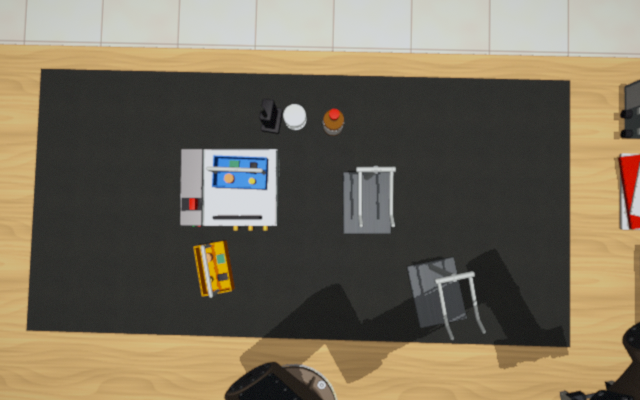

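View pics/scene0.png

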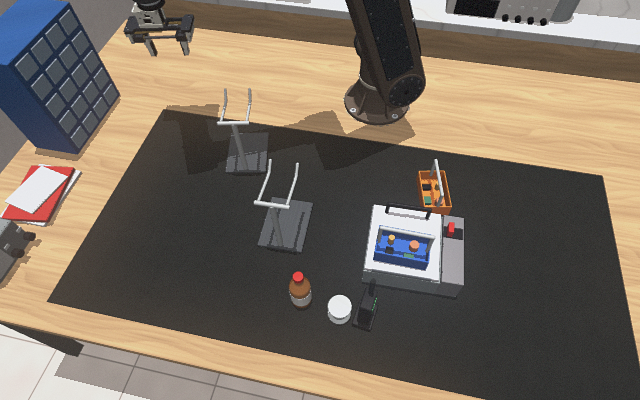

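Top view: robot base is at (280,390), image up = +x, left = +y. Hook stand candidates are A, base (368,200), and B, base (437,292). A looks farther. Caddy candidates are the blue one at (240,172), wanted, and the orange one at (213,268), left alone. I'll check with one close crop plus distances.

```bash
python3 - <<'E'
from h import *
im=cv2.imread('pics/top0.png')
a=cv2.resize(im[140:240,170:290],None,fx=5,fy=5,interpolation=cv2.INTER_CUBIC)[:,:]
b=cv2.resize(im[155:245,335:405],None,fx=5,fy=5,interpolation=cv2.INTER_CUBIC)
b=cv2.copyMakeBorder(b,0,50,0,0,cv2.BORDER_CONSTANT)
v=np.hstack([a,b])[:, :]; v=cv2.resize(v,(800,int(v.shape[0]*800/v.shape[1]))); cv2.imwrite('pics/crop1.png',v); print(v.shape)
print('base A,B',back('top',[[368,203],[437,295]],0.012)[:,:2])
K,rv,t=cal('wrist');M=cv2.Rodrigues(rv)[0];s=r.get_state()
T=R.from_euler('xyz',s['eef_rot'],degrees=True).as_matrix()
print('wristcam in tool',T.T@(-M.T@t-s['tcp_pos']),'\n',T.T@M.T,K)
print('joint', s['joints'])
E
```

```text
(421, 800, 3)
base A,B [[ 0.56850009 -0.18942983]
 [ 0.32261048 -0.38295479]]
wristcam in tool [ 0.07379386 -0.00036518  0.01929666] 
 [[-7.97860868e-04 -9.61566935e-01 -2.74569467e-01]
 [ 9.99999648e-01 -8.38214510e-04  2.96419368e-05]
 [-2.58650818e-04 -2.74569347e-01  9.61567266e-01]] [[303.98440457   0.         322.3556236 ]
 [  0.         303.98440457 199.16111797]
 [  0.           0.           1.        ]]
joint [-5.95834806e+01  2.05887870e+01  6.38555926e-01 -1.77755800e-02
 -7.01360081e+01 -1.65074270e+01]
```

View pics/crop1.png

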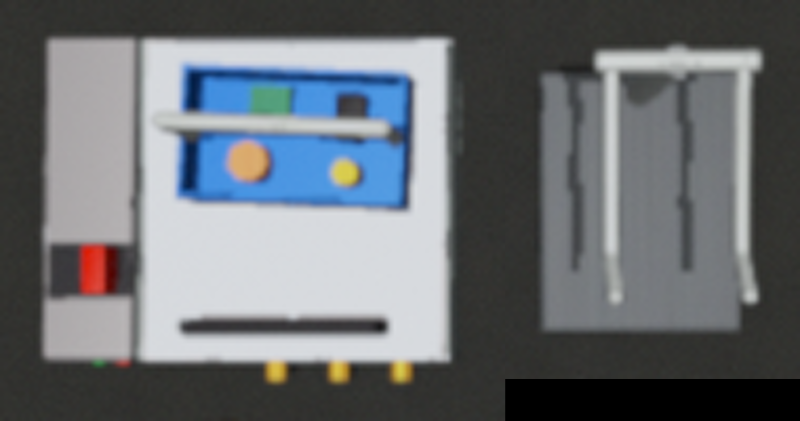

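```bash
python3 - <<'E'
from h import *
f=800/950*5
L=lambda p:np.array(p)/f+[170,140]
Q=lambda p:(np.array(p)-[505,0])/f+[335,155]
def sh(n,P): print(n,P[:,:2].round(4).tolist(), 'mid',P[:,:2].mean(0).round(4))
b=back('top',L([[155,121],[390,129]]),.187+.003);sh('caddybar',b);d=b[0]-b[1];print('yaw',np.degrees(np.arctan2(-d[0],d[1])),np.linalg.norm(d))
b=back('top',L([[181,326],[387,326]]),.129+.003);sh('coverhandle',b);d=b[0]-b[1];print('yaw',np.degrees(np.arctan2(-d[0],d[1])),np.linalg.norm(d))
sh('boxtop',back('top',L([[47,38],[453,38],[452,362],[43,360]]),.087))
sh('knob',back('top',L([[94,269]]),.117))
sh('base',back('top',Q([[541,72],[741,330]]),.012))
sh('baseL',back('top',Q([[541,330],[741,330]]),.012))
sh('prongL',back('top',Q([[611,70],[612,255]]),.204))
sh('prongR',back('top',Q([[743,70],[748,258]]),.204))
sh('tips',back('top',Q([[615,300],[750,300]]),.226))
E
```

```text
caddybar [[0.6331, 0.2119], [0.6321, 0.0796]] mid [0.6326 0.1458]
yaw -0.439407842524654 0.13233324620244752
coverhandle [[0.518, 0.2076], [0.5214, 0.0857]] mid [0.5197 0.1467]
yaw 1.596365294888455 0.1219528533531944
boxtop [[0.6938, 0.3094], [0.7003, 0.057], [0.5001, 0.0513], [0.4943, 0.3035]] mid [0.5971 0.1803]
knob [[0.5505, 0.2651]] mid [0.5505 0.2651]
base [[0.6523, -0.1199], [0.4867, -0.2546]] mid [ 0.5695 -0.1872]
baseL [[0.483, -0.1241], [0.4867, -0.2546]] mid [ 0.4849 -0.1893]
prongL [[0.6343, -0.1491], [0.5325, -0.152]] mid [ 0.5834 -0.1506]
prongR [[0.6362, -0.2217], [0.5329, -0.2265]] mid [ 0.5846 -0.2241]
tips [[0.5084, -0.1522], [0.5104, -0.2243]] mid [ 0.5094 -0.1883]
```

A is at 0.60 m from the base and B at 0.50 m, so stand A, the one beside the enclosure, is the right one. The close crop shows the blue caddy on the cover, the cover handle in front of it and the red knob on the deck. First I turn the tool to yaw -90 while rising, then travel above the caddy.

carry_out(
  plan=[
    [[0,0,-0.006],[0,0,-6.9],0],
    [[0,0,-0.006],[0,0,-6.9],0],
    [[0,0,-0.006],[0,0,-6.9],0],
    [[0,0,-0.006],[0,0,-6.9],0],
    [[0,0,-0.006],[0,0,-6.9],0],
    [[0,0,-0.006],[0,0,-6.9],0],
    [[0,0,-0.006],[0,0,-6.9],0],
    [[0,0,-0.006],[0,0,-6.9],0],
    [[0,0,-0.006],[0,0,-6.9],0],
    [[0,0,-0.006],[0,0,-6.9],0],
    [[0,0,-0.006],[0,0,-6.9],0],
  ],
)

```text
time_s: 1.02
tcp_pos: [0.1623, -0.6551, 0.4704]
eef_rot: [180.0, 0.1, -89.9]
contact_force: [0.3, -0.1, -0.9]
gripper_width: 0.0874
```

carry_out(
  plan=[
    [[-0.035,-0.0205,0],[0,0,0],0],
    [[-0.035,-0.0205,0],[0,0,0],0],
    [[-0.035,-0.0205,0],[0,0,0],0],
    [[-0.035,-0.0205,0],[0,0,0],0],
    [[-0.035,-0.0205,0],[0,0,0],0],
    [[-0.035,-0.0205,0],[0,0,0],0],
    [[-0.035,-0.0205,0],[0,0,0],0],
    [[-0.035,-0.0205,0],[0,0,0],0],
    [[-0.035,-0.0205,0],[0,0,0],0],
    [[-0.035,-0.0205,0],[0,0,0],0],
    [[-0.035,-0.0205,0],[0,0,0],0],
    [[-0.035,-0.0205,0],[0,0,0],0],
  ],
)

```text
time_s: 2.02
tcp_pos: [0.4099, -0.2341, 0.4707]
eef_rot: [-180.0, 0.0, -90.2]
contact_force: [1.3, -1.1, 0.0]
gripper_width: 0.0874
```

carry_out(
  plan=[
    [[-0.035,-0.0205,0],[0,0,0],0],
    [[-0.035,-0.0205,0],[0,0,0],0],
    [[-0.035,-0.0205,0],[0,0,0],0],
    [[-0.035,-0.0205,0],[0,0,0],0],
    [[-0.035,-0.0205,0],[0,0,0],0],
    [[-0.035,-0.0205,0],[0,0,0],0],
    [[-0.035,-0.0205,0],[0,0,0],0],
    [[-0.035,-0.0205,0],[0,0,0],0],
    [[-0.035,-0.0205,0],[0,0,0],0],
    [[-0.035,-0.0205,0],[0,0,0],0],
    [[-0.035,-0.0205,0],[0,0,0],0],
    [[0,0,0],[0,0,0],0],
  ],
)

```text
time_s: 3.02
tcp_pos: [0.639, 0.1537, 0.4678]
eef_rot: [179.9, -0.0, -90.0]
contact_force: [-0.9, -0.4, -0.2]
gripper_width: 0.0876
```

```bash
python3 - <<'E'
from h import *
import pickle
c=cal('wrist'); snap('wrist','w1.png'); pickle.dump(c,open('w1.pkl','wb')); s=r.get_state(); print(s['time_s'],s['tcp_pos'],s['eef_rot'],s['joints'])
print(proj('wrist',[[.6326,.1458,.187],[.6326,.2119,.19],[.6326,.0796,.19],[.5197,.1467,.129],[.55,.265,.117]],c))
E
```

```text
3.0667 [0.63773046 0.15154506 0.46807029] [ 1.79823870e+02 -7.29265801e-02 -9.00307750e+01] [ 3.03730289e+01  1.70280188e+01  3.81971189e+00 -2.69326258e-02
 -7.69805105e+01 -3.03978053e+01]
[[329.2130347  190.36472872]
 [328.91767934 259.52630876]
 [329.72765915 112.81023869]
 [433.19119614 177.71486446]
 [395.20145679 271.10097708]]
```

View pics/w1.png

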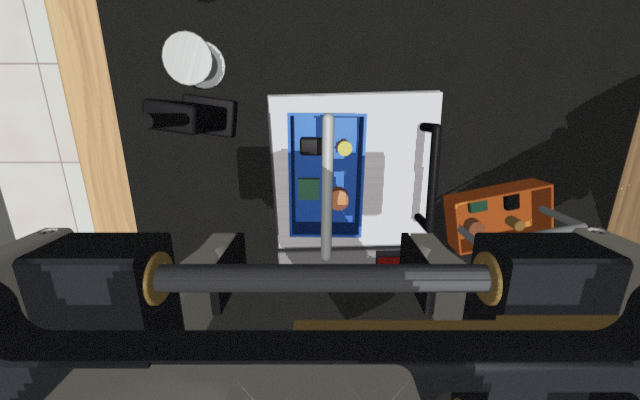

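The wrist view shows the caddy bar from (327,115) to (325.5,258), and the cover handle bar at (434,126) to (431,222), close to prediction.

```bash
python3 - <<'E'
from h import *
import pickle
c=pickle.load(open('w1.pkl','rb'))
im=cv2.imread('pics/w1.png').astype(int)
def edge(row,lo,hi,bright):
    g=im[row,lo:hi].sum(1)/3; m=(g>120) if bright else (g<60)
    i=np.where(m)[0]; return (i.min()+i.max())/2+lo,i.max()-i.min()+1
for row in(125,150,175,225): print('bar',row,edge(row,318,336,True))
for row in(140,170,200): print('hd',row,edge(row,422,448,False))
P=back('w',[[edge(r_,318,336,True)[0],r_] for r_ in(125,225)],.187,c);d=P[0]-P[1];print(P,np.degrees(np.arctan2(d[0],-d[1])))
P=back('w',[[edge(r_,422,448,False)[0],r_] for r_ in(140,200)],.129,c);d=P[0]-P[1];print(P,np.degrees(np.arctan2(d[0],-d[1])))
E
```

```text
bar 125 (np.float64(328.5), np.int64(14))
bar 150 (np.float64(328.5), np.int64(14))
bar 175 (np.float64(329.0), np.int64(13))
bar 225 (np.float64(325.5), np.int64(8))
hd 140 (np.float64(439.0), np.int64(17))
hd 170 (np.float64(438.0), np.int64(19))
hd 200 (np.float64(437.0), np.int64(21))
[[0.63349397 0.08941017 0.187     ]
 [0.63583162 0.17854311 0.187     ]] -1.502323502663541
[[0.51762182 0.10685853 0.129     ]
 [0.51306274 0.17157819 0.129     ]] 4.029455315822402
```

carry_out(
  plan=[
    [[0.002,0.001,0.02],[0,0,0.3],0],
    [[0.002,0.001,0.025],[0,0,0.3],0],
    [[0.002,0.001,0.025],[0,0,0.4],0],
    [[0,0.001,0.025],[0,0,0],0],
    [[0,0,0.02],[0,0,0],0],
    [[0,0,0.007],[0,0,0],0],
    [[0,0,0],[0,0,0],0],
    [[0,0,0],[0,0,0],0],
  ],
)

```text
time_s: 3.73
tcp_pos: [0.6326, 0.142, 0.3494]
eef_rot: [-180.0, -0.0, -91.2]
contact_force: [0.9, 0.5, 0.8]
gripper_width: 0.0878
```

carry_out(
  plan=[
    [[0,0,0],[0,0,0],255],
    [[0,0,0],[0,0,0],255],
    [[0,0,0],[0,0,0],255],
    [[0,0,0],[0,0,0],255],
    [[0,0,0],[0,0,0],255],
    [[0,0,0],[0,0,0],255],
    [[0,0,0],[0,0,0],255],
    [[0,0,0],[0,0,0],255],
    [[0,0,0],[0,0,0],255],
    [[0,0,0],[0,0,0],255],
  ],
  grip_force=35,
)

```text
time_s: 4.57
tcp_pos: [0.6324, 0.1423, 0.3486]
eef_rot: [180.0, -0.0, -91.2]
contact_force: [-0.0, -0.7, 0.6]
gripper_width: 0.0268
```

carry_out(
  plan=[
    [[0,0,0.001],[0,0,0],255],
    [[0,0,0.001],[0,0,0],255],
    [[0,0,0],[0,0,0],255],
    [[0,0,0],[0,0,0],255],
    [[0,0,0],[0,0,0],255],
    [[0,0,0],[0,0,0],255],
    [[0,0,0],[0,0,0],255],
    [[0,0,0],[0,0,0],255],
  ],
)

```text
time_s: 5.23
tcp_pos: [0.6323, 0.1423, 0.3466]
eef_rot: [180.0, 0.0, -91.2]
contact_force: [1.7, 0.2, -1.3]
gripper_width: 0.0089
```

carry_out(
  plan=[
    [[0,0,-0.005],[0,0,0],255],
    [[0,0,-0.01],[0,0,0],255],
    [[0,0,-0.015],[0,0,0],255],
    [[0,0,-0.02],[0,0,0],255],
    [[0,0,-0.02],[0,0,0],255],
    [[0,0,-0.02],[0,0,0],255],
    [[0,0,-0.015],[0,0,0],255],
    [[0,0,-0.008],[0,0,0],255],
    [[0,0,0],[0,0,0],255],
  ],
)

```text
time_s: 5.98
tcp_pos: [0.6324, 0.1422, 0.4624]
eef_rot: [-179.8, 0.1, -91.2]
contact_force: [-0.4, 0.1, -2.9]
gripper_width: 0.0088
```

carry_out(
  plan=[
    [[0.006,0.01,0],[0,0,-0.4],255],
    [[0.012,0.02,0],[0,0,-0.4],255],
    [[0.012,0.02,0],[0,0,-0.4],255],
    [[0.012,0.02,0],[0,0,-0.4],255],
    [[0.012,0.02,0],[0,0,-0.4],255],
    [[0.012,0.02,0],[0,0,-0.4],255],
    [[0.012,0.02,0],[0,0,-0.4],255],
    [[0.012,0.02,0],[0,0,0],255],
    [[0.012,0.02,0],[0,0,0],255],
    [[0.015,0.02,0],[0,0,0],255],
    [[0.02,0.012,0],[0,0,0],255],
  ],
)

```text
time_s: 6.9
tcp_pos: [0.43, 0.0025, 0.4587]
eef_rot: [179.9, 0.0, -88.4]
contact_force: [-0.0, -1.1, -2.3]
gripper_width: 0.0087
```

carry_out(
  plan=[
    [[0.022,0,0],[0,0,0],255],
    [[0.022,0,0],[0,0,0],255],
    [[0.022,0,0],[0,0,0],255],
    [[0.022,0,0],[0,0,0],255],
    [[0.022,0,0],[0,0,0],255],
    [[0.022,0,0],[0,0,0],255],
    [[0.022,0,0],[0,0,0],255],
    [[0.02,0,0],[0,0,0],255],
    [[0.015,0,0],[0,0,0],255],
    [[0.006,0,0],[0,0,0],255],
    [[0,0,0],[0,0,0],255],
    [[0,0,0],[0,0,0],255],
  ],
)

```text
time_s: 7.9
tcp_pos: [0.4374, -0.1917, 0.459]
eef_rot: [179.9, 0.0, -88.4]
contact_force: [-0.2, 0.1, -2.1]
gripper_width: 0.009
```

```bash
python3 - <<'E'
from h import *
import pickle
c=cal('wrist'); a=snap('wrist','w2.png'); b=snap('top','t2.png'); s=r.get_state(); print(s['time_s'],s['tcp_pos'],s['eef_rot'],s['joints'])
pickle.dump(c,open('w2.pkl','wb'))
sc=r.capture('scene')
b=cv2.resize(b[140:300,300:460],(400,400),interpolation=cv2.INTER_CUBIC)
v=np.hstack([a[:,:],b])[:, :]; v=cv2.resize(v,(800,int(400*800/1040))); 
cv2.imwrite('pics/c2.png',cv2.cvtColor(v,cv2.COLOR_RGB2BGR))
E
```

```text
8.0 [ 0.43757294 -0.19122734  0.45943206] [ 1.79982207e+02  1.76003852e-02 -8.83628301e+01] [ 6.71839100e-02 -4.02081811e-01 -1.81027506e+01 -1.79545458e-02
 -7.23176007e+01  1.57544502e+00]
```

View pics/c2.png

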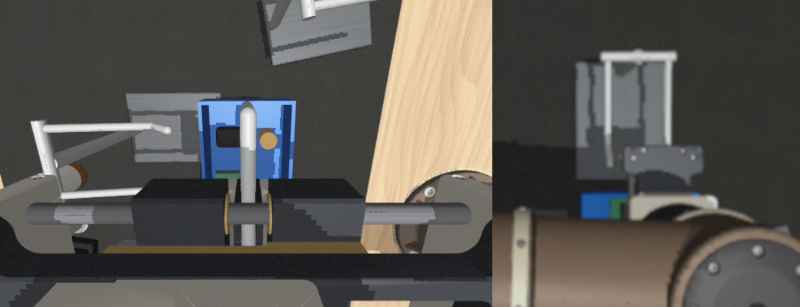

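```bash
python3 - <<'E'
from h import *
import pickle
c=pickle.load(open('w2.pkl','rb'))
f=1.3
for p,z in(((50,129),.2),((145,127),.2),((168,131),.226),((70,194),.2),((130,191),.2),((39,124),.214)): print(p,back('w',[[p[0]*f,p[1]*f]],z,c)[0].round(4))
for y in(-.224,-.152): print(proj('w',[[.5098,y,.226],[.54,y,.2],[.63,y,.2]],c)/f)
print('bar ends',proj('w',[[.4376,-.188-.062,.3],[.4376,-.191-.062,.3]],c)/f)
E
```

```text
(50, 129) [ 0.643  -0.2182  0.2   ]
(145, 127) [ 0.5446 -0.2228  0.2   ]
(168, 131) [ 0.5123 -0.2243  0.226 ]
(70, 194) [ 0.6358 -0.1447  0.2   ]
(130, 191) [ 0.5682 -0.1501  0.2   ]
(39, 124) [ 0.6407 -0.2256  0.214 ]
[[170.76712222 131.41282767]
 [149.38188842 125.97794438]
 [ 61.54629153 123.7111527 ]]
[[175.37151938 201.75202586]
 [155.17330911 190.05895696]
 [ 74.04256984 188.14913791]]
bar ends [[250.51658989 114.45180607]
 [250.66544486 109.32868454]]
```

carry_out(
  plan=[
    [[0,0,0.01],[0,0,0],255],
    [[0,0,0.02],[0,0,0],255],
    [[0,0,0.018],[0,0,0],255],
    [[0,0,0.01],[0,0,0],255],
    [[0,0,0],[0,0,0],255],
    [[0,0,0],[0,0,0],255],
  ],
)

```text
time_s: 8.55
tcp_pos: [0.4378, -0.1917, 0.4015]
eef_rot: [179.9, -0.0, -88.4]
contact_force: [-0.3, -0.2, -1.5]
gripper_width: 0.0088
```

carry_out(
  plan=[
    [[0,-0.005,0],[0,0,0],255],
    [[0,-0.01,0],[0,0,0],255],
    [[0,-0.015,0],[0,0,0],255],
    [[0,-0.015,0],[0,0,0],255],
    [[0,-0.015,0],[0,0,0],255],
    [[0,-0.015,0],[0,0,0],255],
    [[0,-0.015,0],[0,0,0],255],
    [[0,-0.01,0],[0,0,0],255],
    [[0,-0.005,0],[0,0,0],255],
    [[0,0,0],[0,0,0],255],
    [[0,0,0],[0,0,0],255],
  ],
)

```text
time_s: 9.47
tcp_pos: [0.5426, -0.1889, 0.4015]
eef_rot: [180.0, 0.0, -88.4]
contact_force: [-1.2, 0.1, -2.7]
gripper_width: 0.0085
```

```bash
python3 - <<'E'
from h import *
a=snap('scene','s3.png'); s=r.get_state(); print(s['time_s'],s['tcp_pos'],s['eef_rot'],s['contact_force'])
w=snap('wrist','w3.png')
v=np.vstack([cv2.resize(a[120:280,200:360],(400,400),interpolation=cv2.INTER_CUBIC)])
v=np.hstack([v,cv2.resize(w[:300,100:500],(400,300)) if 0 else cv2.copyMakeBorder(w[:300,60:460],0,100,0,0,cv2.BORDER_CONSTANT)])
cv2.imwrite('pics/c3.png',cv2.cvtColor(v,cv2.COLOR_RGB2BGR))
E
```

```text
9.5167 [ 0.54224683 -0.18892306  0.40167972] [ 1.79983495e+02  6.59920448e-03 -8.83985899e+01] [-1.22622539  0.12583886 -2.49717556]
```

View pics/c3.png

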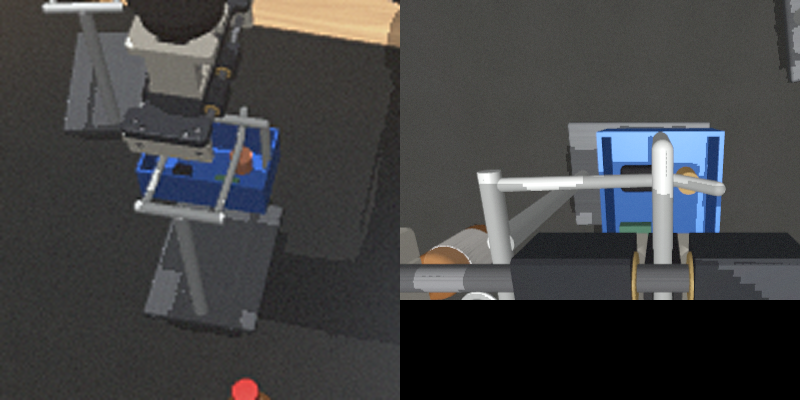

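The prong passes under the bar and over the tray, with its tip at (722,188) clear in front of the bar. Now lowering.

carry_out(
  plan=[
    [[0,0,0.005],[0,0,0],255],
    [[0,0,0.006],[0,0,0],255],
    [[0,0,0.006],[0,0,0],255],
    [[0,0,0.006],[0,0,0],255],
    [[0,0,0.004],[0,0,0],255],
    [[0,0,0.002],[0,0,0],255],
    [[0,0,0.001],[0,0,0],255],
    [[0,0,0.001],[0,0,0],255],
    [[0,0,0],[0,0,0],255],
    [[0,0,0],[0,0,0],255],
  ],
)

```text
time_s: 10.4
tcp_pos: [0.5427, -0.1889, 0.3708]
eef_rot: [-180.0, -0.0, -88.4]
contact_force: [-0.2, -0.3, -2.7]
gripper_width: 0.0087
```

carry_out(
  plan=[
    [[0,0,0.001],[0,0,0],255],
    [[0,0,0.001],[0,0,0],255],
    [[0,0,0.0005],[0,0,0],255],
    [[0,0,0],[0,0,0],255],
  ],
)

```text
time_s: 10.73
tcp_pos: [0.5426, -0.1889, 0.368]
eef_rot: [180.0, 0.0, -88.4]
contact_force: [0.3, 0.0, -3.0]
gripper_width: 0.0086
```

carry_out(
  plan=[
    [[0,0,0.0005],[0,0,0],255],
    [[0,0,0.0005],[0,0,0],255],
    [[0,0,0.0005],[0,0,0],255],
    [[0,0,0],[0,0,0],255],
  ],
)

```text
time_s: 11.07
tcp_pos: [0.5427, -0.1889, 0.3673]
eef_rot: [-180.0, -0.0, -88.4]
contact_force: [-1.7, 1.4, 4.2]
gripper_width: 0.0086
```

carry_out(
  plan=[
    [[0,0,0],[0,0,0],240],
    [[0,0,0],[0,0,0],225],
    [[0,0,0],[0,0,0],210],
    [[0,0,0],[0,0,0],190],
    [[0,0,0],[0,0,0],170],
    [[0,0,0],[0,0,0],150],
    [[0,0,0],[0,0,0],120],
    [[0,0,0],[0,0,0],120],
  ],
)

```text
time_s: 11.73
tcp_pos: [0.5427, -0.1889, 0.3665]
eef_rot: [180.0, 0.0, -88.4]
contact_force: [-0.0, -0.3, -0.2]
gripper_width: 0.0429
```

carry_out(
  plan=[
    [[0,0,-0.005],[0,0,0],120],
    [[0,0,-0.01],[0,0,0],120],
    [[0,0,-0.015],[0,0,0],100],
    [[0,0,-0.02],[0,0,0],50],
    [[0,0,-0.025],[0,0,0],0],
    [[0,0,-0.025],[0,0,0],0],
    [[0,0,-0.02],[0,0,0],0],
    [[0,0,-0.01],[0,0,0],0],
    [[0,0,0],[0,0,0],0],
  ],
)

```text
time_s: 12.48
tcp_pos: [0.5428, -0.189, 0.5]
eef_rot: [-179.7, -0.0, -88.4]
contact_force: [-0.6, 0.4, 0.8]
gripper_width: 0.0854
```

```bash
python3 - <<'E'
from h import *
w=snap('wrist','w4.png'); a=snap('scene','s4.png');s=r.get_state(); print(s['time_s'],s['tcp_pos'],s['eef_rot'],s['contact_force'])
v=np.hstack([cv2.resize(a[120:280,200:360],(400,400),interpolation=cv2.INTER_CUBIC),cv2.copyMakeBorder(w[:300,100:500],0,100,0,0,cv2.BORDER_CONSTANT)])
cv2.imwrite('pics/c4.png',cv2.cvtColor(v,cv2.COLOR_RGB2BGR))
E
```

```text
12.5833 [ 0.54239432 -0.1887974   0.49634229] [-1.79996177e+02  2.99184096e-02 -8.83954252e+01] [ 0.2327208   0.86116589 -0.47733455]
```

View pics/c4.png

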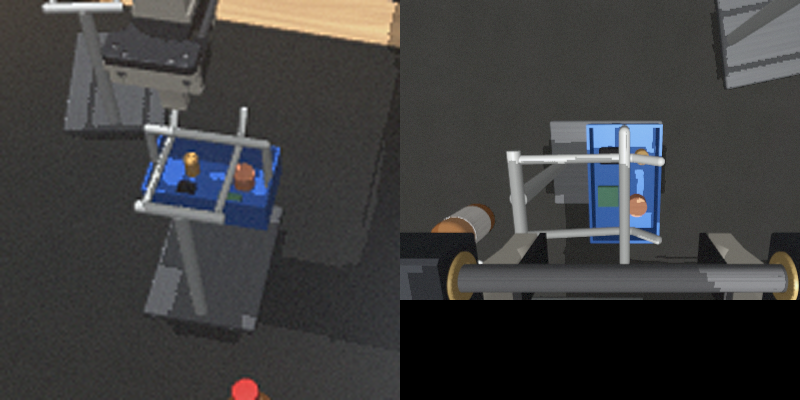

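The caddy hangs upright on both prongs (bar at (625,190), prongs crossing below it). Next is the cover handle.

carry_out(
  plan=[
    [[-0.015,0,0],[0,0,0],0],
    [[-0.033,0.0015,0],[0,0,0],0],
    [[-0.033,0.0015,0],[0,0,0],0],
    [[-0.033,0.0015,0],[0,0,0],0],
    [[-0.033,0.0015,0],[0,0,0],0],
    [[-0.033,0.0015,0.01],[0,0,0],0],
    [[-0.033,0.0015,0.015],[0,0,0],0],
    [[-0.033,0.0015,0.015],[0,0,0],0],
    [[-0.033,0.0015,0.015],[0,0,0],0],
    [[-0.033,0.0015,0.015],[0,0,0],0],
    [[-0.024,0,0.01],[0,0,0],0],
    [[0,0,0],[0,0,0],0],
  ],
)

```text
time_s: 13.58
tcp_pos: [0.5186, 0.1498, 0.4123]
eef_rot: [179.7, -0.1, -88.2]
contact_force: [-0.0, -0.5, 0.6]
gripper_width: 0.0876
```

```bash
python3 - <<'E'
from h import *
import pickle
c=cal('wrist'); a=snap('wrist','w5.png'); s=r.get_state(); print(s['time_s'],s['tcp_pos'],s['eef_rot'])
pickle.dump(c,open('w5.pkl','wb'))
print(proj('w',[[.5197,.1467,.129],[.5197,.0917,.129],[.55,.265,.117]],c))
v=cv2.resize(a[:300],(800,375)); cv2.imwrite('pics/c5.png',cv2.cvtColor(v,cv2.COLOR_RGB2BGR))
E
```

```text
13.6333 [0.51893064 0.14833331 0.413595  ] [ 1.79732891e+02 -1.37967439e-01 -8.82295937e+01]
[[319.90405364 195.36560014]
 [321.69317173 132.97894896]
 [287.74109924 301.06658597]]
```

View pics/c5.png

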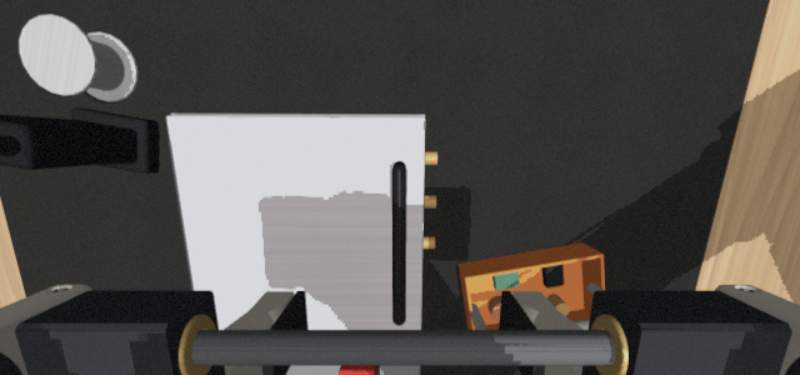

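Handle seen at (399,160)–(399,325) in the crop, within a millimetre or two of the estimate. Descending and gripping it.

carry_out(
  plan=[
    [[0.002,-0.001,0.01],[0,0,0],0],
    [[0,0,0.025],[0,0,0],0],
    [[0,0,0.03],[0,0,0],0],
    [[0,0,0.03],[0,0,0],0],
    [[0,0,0.02],[0,0,0],0],
    [[0,0,0.008],[0,0,0],0],
    [[0,0,0.002],[0,0,0],100],
    [[0,0,0],[0,0,0],200],
    [[0,0,0],[0,0,0],255],
    [[0,0,0],[0,0,0],255],
    [[0,0,0],[0,0,0],255],
    [[0,0,0],[0,0,0],255],
  ],
  grip_force=30,
)

```text
time_s: 14.63
tcp_pos: [0.5209, 0.1447, 0.2926]
eef_rot: [-179.9, 0.1, -88.4]
contact_force: [0.1, -0.6, 0.5]
gripper_width: 0.0533
```

carry_out(
  plan=[
    [[0,0,0],[0,0,0],255],
    [[0,0,0],[0,0,0],255],
    [[0,0,0],[0,0,0],255],
    [[0,0,0],[0,0,0],255],
    [[0,0,0],[0,0,0],255],
    [[0,0,0],[0,0,0],255],
    [[0,0,0],[0,0,0],255],
    [[0,0,0],[0,0,0],255],
  ],
)

```text
time_s: 15.3
tcp_pos: [0.5205, 0.1446, 0.2916]
eef_rot: [180.0, -0.0, -88.4]
contact_force: [-2.5, 0.3, 2.2]
gripper_width: 0.0089
```

carry_out(
  plan=[
    [[0,0,-0.001],[0,0,0],255],
    [[0,-0.0005,-0.001],[0,0,0],255],
    [[0,0,-0.001],[0,0,0],255],
    [[0,-0.0005,-0.001],[0,0,0],255],
    [[0,0,0],[0,0,0],255],
  ],
)

```text
time_s: 15.72
tcp_pos: [0.5216, 0.1446, 0.2956]
eef_rot: [180.0, -0.0, -88.4]
contact_force: [-0.7, 0.7, -2.4]
gripper_width: 0.009
```

carry_out(
  plan=[
    [[0,-0.0005,-0.001],[0,0,0],255],
    [[0,0,-0.001],[0,0,0],255],
    [[0,0,-0.001],[0,0,0],255],
    [[0,0,0],[0,0,0],255],
  ],
)

```text
time_s: 16.05
tcp_pos: [0.5224, 0.1446, 0.2989]
eef_rot: [-180.0, -0.0, -88.4]
contact_force: [-0.7, 0.0, -2.0]
gripper_width: 0.009
```

carry_out(
  plan=[
    [[0,-0.0005,-0.001],[0,0,0],255],
    [[0,0,0],[0,0,0],255],
    [[0,0,0],[0,0,0],255],
  ],
)

```text
time_s: 16.3
tcp_pos: [0.5228, 0.1446, 0.2997]
eef_rot: [-180.0, 0.0, -88.4]
contact_force: [-0.6, 0.5, -3.5]
gripper_width: 0.0088
```

carry_out(
  plan=[
    [[0,-0.0003,-0.001],[0,0,0],255],
    [[0,-0.0003,-0.001],[0,0,0],255],
    [[0,0,0],[0,0,0],255],
    [[0,0,0],[0,0,0],255],
  ],
)

```text
time_s: 16.63
tcp_pos: [0.5234, 0.1446, 0.3017]
eef_rot: [-180.0, 0.0, -88.4]
contact_force: [-0.9, 1.2, -3.4]
gripper_width: 0.0089
```

carry_out(
  plan=[
    [[0,-0.0003,-0.001],[0,0,0],255],
    [[0,-0.0003,-0.001],[0,0,0],255],
    [[0,0,0],[0,0,0],255],
    [[0,0,0],[0,0,0],255],
  ],
)

```text
time_s: 16.97
tcp_pos: [0.5241, 0.1447, 0.3038]
eef_rot: [-180.0, 0.0, -88.4]
contact_force: [1.6, 0.9, -4.5]
gripper_width: 0.0092
```

12 mm of lift at about 3–4 N with no dead stop, so the cover is not caught and the release stays untouched. Next I compute the arc.

```bash
python3 - <<'E'
import numpy as np
t=np.radians(np.r_[3.9,np.linspace(7,45,14)])
s=-.175*np.cos(t)+.048*np.sin(t);z=.175*np.sin(t)+.048*np.cos(t)
print(np.c_[-np.diff(s),-np.diff(z)].round(4).tolist()); print('final TCP', .5205+s[-1]+.175, .2916+z[-1]-.048)
E
```

```text
[[-0.0035, -0.0092], [-0.0037, -0.0085], [-0.0042, -0.0083], [-0.0046, -0.008], [-0.005, -0.0078], [-0.0054, -0.0075], [-0.0058, -0.0073], [-0.0061, -0.007], [-0.0065, -0.0066], [-0.0068, -0.0063], [-0.0071, -0.0059], [-0.0074, -0.0056], [-0.0077, -0.0052], [-0.0079, -0.0048]]
final TCP 0.6056974387893084 0.4012848122046001
```

carry_out(
  plan=[
    [[0,-0.0035,-0.0092],[0,0,0],255],
    [[0,-0.0037,-0.0085],[0,0,0],255],
    [[0,-0.0042,-0.0083],[0,0,0],255],
    [[0,-0.0046,-0.008],[0,0,0],255],
    [[0,0,0],[0,0,0],255],
  ],
)

```text
time_s: 17.38
tcp_pos: [0.5406, 0.1451, 0.3397]
eef_rot: [-179.9, 0.0, -88.4]
contact_force: [-2.3, -0.1, -2.0]
gripper_width: 0.009
```

carry_out(
  plan=[
    [[0,-0.005,-0.0078],[0,0,0],255],
    [[0,-0.0054,-0.0075],[0,0,0],255],
    [[0,-0.0058,-0.0073],[0,0,0],255],
    [[0,-0.0061,-0.007],[0,0,0],255],
    [[0,0,0],[0,0,0],255],
  ],
)

```text
time_s: 17.8
tcp_pos: [0.5628, 0.1457, 0.3694]
eef_rot: [180.0, -0.0, -88.4]
contact_force: [-7.4, 1.4, 5.2]
gripper_width: 0.0088
```

carry_out(
  plan=[
    [[0,-0.0065,-0.0066],[0,0,0],255],
    [[0,-0.0068,-0.0063],[0,0,0],255],
    [[0,-0.0071,-0.0059],[0,0,0],255],
    [[0,0,0],[0,0,0],255],
  ],
)

```text
time_s: 18.13
tcp_pos: [0.5831, 0.1463, 0.3888]
eef_rot: [-180.0, -0.0, -88.4]
contact_force: [-11.0, 0.9, 10.6]
gripper_width: 0.0089
```

Force is radially outward (about 15 N), so my arc is slightly inside the true one. I'll ease outward while continuing.

carry_out(
  plan=[
    [[0,0.0012,-0.0016],[0,0,0],255],
    [[0,0,0],[0,0,0],255],
  ],
)

```text
time_s: 18.3
tcp_pos: [0.5818, 0.1462, 0.388]
eef_rot: [-180.0, -0.0, -88.4]
contact_force: [0.0, -0.5, -3.9]
gripper_width: 0.0089
```

```bash
python3 - <<'E'
from h import *
a=snap('scene','s6.png');w=snap('wrist','w6.png'); s=r.get_state(); print(s['time_s'],s['tcp_pos'],s['eef_rot'],s['contact_force'],s['moment'])
v=np.hstack([cv2.resize(a[140:300,330:490],(400,400),interpolation=cv2.INTER_CUBIC),cv2.copyMakeBorder(w[:300,100:500],0,100,0,0,cv2.BORDER_CONSTANT)])
cv2.imwrite('pics/c6.png',cv2.cvtColor(v,cv2.COLOR_RGB2BGR))
E
```

```text
18.4 [0.58155336 0.14624449 0.38766661] [ 1.79981341e+02 -1.31087658e-02 -8.83934317e+01] [-0.80019663 -1.28628842 -3.34300321] [-0.07752252  0.5088157  -0.01445623]
```

View pics/c6.png

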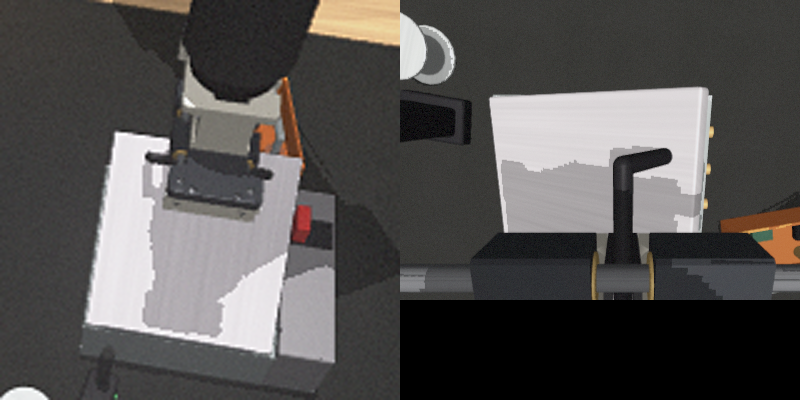

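carry_out(
  plan=[
    [[0,-0.0072,-0.006],[0,0,0],255],
    [[0,-0.0076,-0.0053],[0,0,0],255],
    [[0,-0.008,-0.0045],[0,0,0],255],
    [[0,0,0],[0,0,0],255],
    [[0,0,0],[0,0,0],255],
  ],
)

```text
time_s: 18.82
tcp_pos: [0.6048, 0.1468, 0.4043]
eef_rot: [-180.0, -0.0, -88.4]
contact_force: [-4.3, -0.9, 3.0]
gripper_width: 0.0087
```

```bash
python3 - <<'E'
from h import *
s=r.get_state(); p=s['tcp_pos'];print(s['time_s'],p,s['contact_force'],s['moment'])
ds=p[0]-.5205;dz=p[2]-.2916
print(np.degrees(np.arctan2(.048+dz,.175-ds))-15.34, np.hypot(.048+dz,.175-ds))
c=cal('wrist'); w=snap('wrist','w7.png'); a=snap('scene','s7.png')
# predict cover front corners for several angles (yaw 1.6), hinge from start handle
y=np.radians(1.6); H=np.array([.5202,.1460,.129]); Rz=R.from_euler('z',1.6,degrees=True)
hg=H+Rz.apply([.175,0,0]); hg[2]=.081
for th in(40,45,50):
    Q=hg+Rz.apply(R.from_euler('y',th,degrees=True).apply([[-.198,-.093,.006],[-.198,.093,.006],[0,-.093,.006],[-.175,-.05,.048]]))
    print(th,proj('w',Q,c).round(0).tolist(),proj('scene',Q).round(0).tolist())
v=np.hstack([cv2.resize(a[140:300,330:490],(400,400),interpolation=cv2.INTER_CUBIC),cv2.copyMakeBorder(w[:300,100:500],0,100,0,0,cv2.BORDER_CONSTANT)])
cv2.imwrite('pics/c7.png',cv2.cvtColor(v,cv2.COLOR_RGB2BGR))
E
```

```text
18.8167 [0.60476959 0.14683527 0.40433611] [-4.29443555 -0.89396802  3.03446175] [-0.29575143  1.80093083 -0.02937167]
45.2166566620302 0.18457547616615733
40 [[432.0, 79.0], [405.0, 364.0], [222.0, 93.0], [348.0, 165.0]] [[374.0, 191.0], [451.0, 202.0], [363.0, 268.0], [391.0, 204.0]]
45 [[416.0, 76.0], [392.0, 379.0], [221.0, 93.0], [322.0, 168.0]] [[374.0, 192.0], [452.0, 203.0], [363.0, 268.0], [391.0, 207.0]]
50 [[394.0, 73.0], [375.0, 395.0], [221.0, 93.0], [291.0, 170.0]] [[374.0, 193.0], [453.0, 205.0], [363.0, 268.0], [391.0, 210.0]]
```

View pics/c7.png

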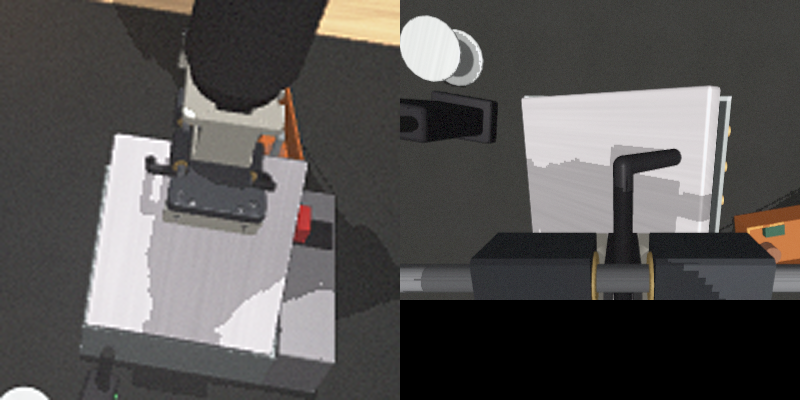

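The cover's front corner at (417,87) and the handle end at (322,165) match the 45° prediction. I'll hold briefly and take a last overall look.

carry_out(
  plan=[
    [[0,0,0],[0,0,0],255],
    [[0,0,0],[0,0,0],255],
    [[0,0,0],[0,0,0],255],
    [[0,0,0],[0,0,0],255],
    [[0,0,0],[0,0,0],255],
    [[0,0,0],[0,0,0],255],
  ],
)

```text
time_s: 19.42
tcp_pos: [0.6039, 0.1469, 0.4038]
eef_rot: [180.0, -0.0, -88.4]
contact_force: [-5.2, -0.6, 3.4]
gripper_width: 0.0089
```

```bash
python3 - <<'E'
from h import *
snap('scene','s8.png'); s=r.get_state(); print(s['time_s'],s['tcp_pos'],s['contact_force'],s['gripper_width'])
E
```

```text
19.4667 [0.60392561 0.14682921 0.40378898] [-4.75478622 -1.740178    3.55349066] 0.00867687050860347
```

View pics/s8.png

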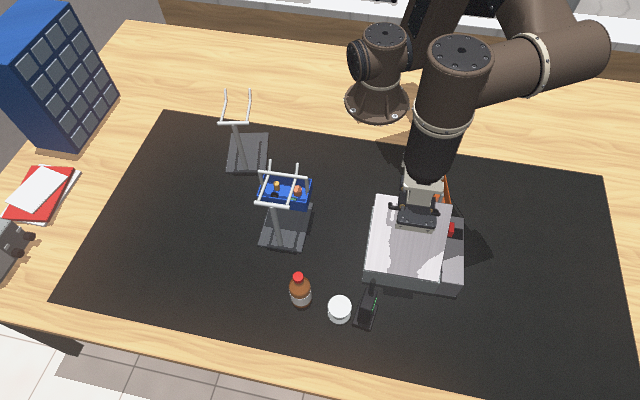

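The caddy hangs at (285,190). The bottle (300,290), reel (340,309) and radio (368,305) have not moved, and the cover is held open.

```bash
python3 -c "
from h import *
print(r.close_job())"
```

```text
the job is handed in; nothing more can be done
None
```

I hung the caddy on the hook stand farthest from the base and let go. The cover is now held open at about 45°, and I handed the job in at about 19.5 s of the 72 s allowed.

- **Caddy:** the pictures show it hanging upright on both prongs after release.
- **Tug:** the cover's handle rose 12 mm with about 3–4 N and no dead stop, so the catch was not holding. I left the red release untouched.
- **Cover angle:** the arm position gives 45.2°, and the wrist picture matches a 45° cover to about a pixel across the image. One corner sat about 11 pixels off along the hinge direction, which says little about the angle.
- **Grip and force:** the handle is still gripped (8.7 mm opening), with about 6 N at the wrist.
- **Bystanders:** the bottle, the solder reel and the handheld radio appear in the same pixels as at the start.
- **What disagreed:** during the lift my path ran about 2 mm inside the true arc, and the readings reached about 15 N. I eased outward and the force dropped.

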